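# Sort the weighted game pieces by feel and shut the carrying case

### The arm

A 7-joint arm with a two-finger parallel gripper is mounted at the origin on the work surface. World frame = base frame: x ahead of the robot, y to its left, z up, the work surface at z = 0. Lengths are in m, angles in rad, forces in N, time in s.
With the tool pointing down it reaches from about 0.4 to 0.85 m from the base axis. Payload 6.9 kg.
Tool frame: the origin (TCP) lies midway between the tips of the shut fingers; the grasp point (between the pads) lies behind it (ctrl.pinch_z is the z of the grasp point in the tool frame, in m); z points along the fingers, y is the line along which they close (so a half turn about z gives the same grasp; the last joint's range is limited). The gripper opens to 85 mm and grips with 20 to 120 N. Pads are 22 mm wide; open, the fingers measure 114 mm over their backs; the gripper's body (76 mm by 85 mm) begins 54 mm behind the grasp point. The pads swing forward as they close: fully open they stand 13 mm farther back than shut.
Start: joints at [1.448, 0.507, -0.238, 1.5, 0.126, 1.149, -0.155], TCP at [0.141, -0.609, 0.231] pointing down, gripper open.
Joint ranges: [-3.08, 3.08], [-0.24, 2.05], [-1.43, 1.35], [0, 2.5], [-1.52, 4.66], [0.17, 1.96], [-2.89, 2.89]. Speed limits (rad/s): [2.39, 2.39, 3.14, 3.14, 3.14, 3.14, 3.14].

### API

Orientations are given as a unit quaternion [w, x, y, z].
In Python, from station import ctrl, get_state, vision, ticket, models gives the robot as it stands. Calls block until the motion is done:
- ctrl.movep(position, orientation): joint-space move of the TCP to a pose.
- ctrl.movel(position, frame=None, max_speed=0.15): straight line of the TCP; frame=None keeps the orientation; max_speed is the mean speed in m/s.
- ctrl.set_joints(angles): joint-space move.
- ctrl.ungrasp() and ctrl.close_gripper(force=None): open the fingers fully, or close them until they stop; force is the grip in N (None keeps the last).
- ctrl.pause(seconds).
- ctrl.ik(position, orientation): joint angles nearest the present ones, or None.
- get_state(): the state.
- vision.grab_frame(name): name is "scene" or "side" or "wrist"; returns (picture, depth): 384x512x3 uint8, blue, green, red; 384x512 float32, m along the optical axis (not along the pixel's ray), 0 where there is no reading.
- vision.camera_info(name): a dict with "mtx" (3x3 intrinsics, pixels), "R" (3x3) and "t" (3): a world point X has camera coordinates R X + t; the wrist camera has in their place "hand_eye" (4x4, takes a point from camera to tool coordinates, whose origin is the TCP and whose axes are the flange's). Camera axes: x right, y down, z forward; pixel columns grow to the right and rows downward; lengths in m; the calibration is good to about 2 mm. A picture is of the moment at which its call begins: read the wrist's pose just before it. camera_info takes no time and is no camera call.
A pose or a line that the arm cannot do raises ctrl.Unreachable and nothing moves.
- ticket.close_job(): hands the job in; it is judged then, once.
Trained networks look in the newest picture that a camera, given by its name, has taken for a name from the list of things; names that differ only in an ending like _2 or _b are one class to them, and where a whole thing is asked for, a point or a joint stands for the part that bears it (a point fixed in the world has none). Each returns a list of dicts, best first, with "p" (0 to 1); they miss things now and then, are a little off and sometimes report something else, mostly with a low value. They report only what shows in the picture. A call takes as long as a camera call.
- models.recognise(camera, target): "point" ([column, row] in pixels, amid what is visible of it).
- models.masks_of(camera, target): "mask" (384x512 bool, what is visible of it) and "point" ([column, row] in pixels, amid what is visible of it).
The state is a dict: "time": time; "qpos": joint angles; "qd": joint speeds; "tau": joint torques, N m; "tcp_pos": TCP position; "eef_rot": TCP orientation; "contact_force": force on the tool from outside, world axes, zero at the start; "wrist_torque": the same for the moment, N m; "width": finger opening in m; "gripper_force": force on a finger pad.
Only numpy, scipy, OpenCV 4.12 (cv2) and the standard library are available. Lean on these libraries where they do the work, as an engineer would, in place of code of your own. Each camera call takes 0.05 s, during which the arm holds its last target. There are 200 camera calls.

### The job

Pack up the demo: the wooden pieces on the board all look alike, so lift each one to feel its weight, and lay those heavier than 250 g flat on the floor of the carrying case and the lighter ones flat on the piece stand, none on top of another. When every piece is sorted, swing the lid of the case down and press it firmly past its catch until it is fully shut, leaving the clock, the bottle and the cup where they are.

Things in the scene. Friction and masses are not known exactly. Their poses are not given: they have to be found in the camera images.
- board: Thick pale wooden playing board with a dark line grid, fixed, 340 (x) x 240 (y) x 30 mm high; origin at the centre of its underside. The pieces start on it.
- stand: Darker wooden piece stand, fixed: a flat top of 260 (x) x 185 (y) mm, 60 mm high, no rim; origin at the centre of its underside.
- case: Aluminium carrying case, fixed: an open box of outer size 270 (x) x 185 (y) x 60 mm high, walls and floor 6 mm thick, one undivided compartment; origin at the centre of its underside. The hinge runs along its +y rim; a spring catch with a nose sits in the middle of its outer -y wall.
- lid (a joint): Angle of the blue lid of the case in rad: 0 is fully shut, about 1.74 to 1.86 (leaning a little outward) at the start, at most 2.0. The hinge is stiff, so the lid stays where it is left. At about 0.08 its lip meets the spring catch; only a firm push (about 10 N near the free edge) takes it past the catch, to below 0.02, where it stays.
- lid_hinge (a point): Middle of the lid's hinge line, 60 mm above the underside of the case and 92.5 mm along the case's +y axis from its middle. The lid is 270 mm along the hinge, 8 mm thick (lying over the rim, 60 to 68 mm up, when shut) and reaches 199 mm from the hinge; in the middle of its free edge a 60 mm wide lip hangs 26 mm down on the outside of the wall.
- lid_edge (a point): Middle of the lid's free edge, on its outer (upper when shut) face, 199 mm from the hinge line.
- clock: Bystander: dark wooden two-dial game clock, 60 x 160 x 78 mm high; origin at the centre of its underside.
- sanitizer: Bystander: white hand sanitizer bottle with blue cap, 68 mm diameter, 170 mm high; origin at the centre of its underside.
- cup: Bystander: blue cup, 80 mm diameter, 90 mm high; origin at the centre of its underside.
- piece_a: Large five-sided pale wooden game piece lying flat, pointed towards its +x, 70 long (x, -35 to +35) x 44 wide (y, parallel sides from x = -35 to +13) x 28 mm thick; origin at the centre of these sizes. The same either way up. All pieces look alike; hidden inside is more or less ballast, so they weigh 80 to 450 g. Of the six, some may be absent.
- piece_b: Large five-sided pale wooden game piece lying flat, pointed towards its +x, 70 long (x, -35 to +35) x 44 wide (y, parallel sides from x = -35 to +13) x 28 mm thick; origin at the centre of these sizes. The same either way up. All pieces look alike; hidden inside is more or less ballast, so they weigh 80 to 450 g. Of the six, some may be absent.
- piece_c: Large five-sided pale wooden game piece lying flat, pointed towards its +x, 70 long (x, -35 to +35) x 44 wide (y, parallel sides from x = -35 to +13) x 28 mm thick; origin at the centre of these sizes. The same either way up. All pieces look alike; hidden inside is more or less ballast, so they weigh 80 to 450 g. Of the six, some may be absent.
- piece_d: Large five-sided pale wooden game piece lying flat, pointed towards its +x, 70 long (x, -35 to +35) x 44 wide (y, parallel sides from x = -35 to +13) x 28 mm thick; origin at the centre of these sizes. The same either way up. All pieces look alike; hidden inside is more or less ballast, so they weigh 80 to 450 g. Of the six, some may be absent.
- piece_e: Large five-sided pale wooden game piece lying flat, pointed towards its +x, 70 long (x, -35 to +35) x 44 wide (y, parallel sides from x = -35 to +13) x 28 mm thick; origin at the centre of these sizes. The same either way up. All pieces look alike; hidden inside is more or less ballast, so they weigh 80 to 450 g. Of the six, some may be absent.
- piece_f: Large five-sided pale wooden game piece lying flat, pointed towards its +x, 70 long (x, -35 to +35) x 44 wide (y, parallel sides from x = -35 to +13) x 28 mm thick; origin at the centre of these sizes. The same either way up. All pieces look alike; hidden inside is more or less ballast, so they weigh 80 to 450 g. Of the six, some may be absent.

How it is judged:
On the way, in this order (a step that is already met when the one before it is completed fails the run):
1. every piece is sorted by weight: heavy ones flat in the case, light ones flat on the stand, the case still open (((x of piece_a in the frame of case between -0.13 and 0.13 m and y of piece_a in the frame of case between -0.088 and 0.088 m and z of piece_a in the frame of case between 0.014 and 0.026 m and angle between the z axis of piece_a and the z axis of case, either way round below 0.2 rad and linear speed of piece_a below 0.03 m/s and contact force between piece_a and case above 2.1 N) or (x of piece_a in the frame of stand between -0.13 and 0.13 m and y of piece_a in the frame of stand between -0.0925 and 0.0925 m and z of piece_a in the frame of stand between 0.068 and 0.08 m and angle between the z axis of piece_a and the z axis of stand, either way round below 0.2 rad and linear speed of piece_a below 0.03 m/s and contact force between piece_a and stand below 2.8 N)) and ((x of piece_b in the frame of case between -0.13 and 0.13 m and y of piece_b in the frame of case between -0.088 and 0.088 m and z of piece_b in the frame of case between 0.014 and 0.026 m and angle between the z axis of piece_b and the z axis of case, either way round below 0.2 rad and linear speed of piece_b below 0.03 m/s and contact force between piece_b and case above 2.1 N) or (x of piece_b in the frame of stand between -0.13 and 0.13 m and y of piece_b in the frame of stand between -0.0925 and 0.0925 m and z of piece_b in the frame of stand between 0.068 and 0.08 m and angle between the z axis of piece_b and the z axis of stand, either way round below 0.2 rad and linear speed of piece_b below 0.03 m/s and contact force between piece_b and stand below 2.8 N)) and ((x of piece_c in the frame of case between -0.13 and 0.13 m and y of piece_c in the frame of case between -0.088 and 0.088 m and z of piece_c in the frame of case between 0.014 and 0.026 m and angle between the z axis of piece_c and the z axis of case, either way round below 0.2 rad and linear speed of piece_c below 0.03 m/s and contact force between piece_c and case above 2.1 N) or (x of piece_c in the frame of stand between -0.13 and 0.13 m and y of piece_c in the frame of stand between -0.0925 and 0.0925 m and z of piece_c in the frame of stand between 0.068 and 0.08 m and angle between the z axis of piece_c and the z axis of stand, either way round below 0.2 rad and linear speed of piece_c below 0.03 m/s and contact force between piece_c and stand below 2.8 N)) and ((x of piece_d in the frame of case between -0.13 and 0.13 m and y of piece_d in the frame of case between -0.088 and 0.088 m and z of piece_d in the frame of case between 0.014 and 0.026 m and angle between the z axis of piece_d and the z axis of case, either way round below 0.2 rad and linear speed of piece_d below 0.03 m/s and contact force between piece_d and case above 2.1 N) or (x of piece_d in the frame of stand between -0.13 and 0.13 m and y of piece_d in the frame of stand between -0.0925 and 0.0925 m and z of piece_d in the frame of stand between 0.068 and 0.08 m and angle between the z axis of piece_d and the z axis of stand, either way round below 0.2 rad and linear speed of piece_d below 0.03 m/s and contact force between piece_d and stand below 2.8 N)) and ((x of piece_e in the frame of case between -0.13 and 0.13 m and y of piece_e in the frame of case between -0.088 and 0.088 m and z of piece_e in the frame of case between 0.014 and 0.026 m and angle between the z axis of piece_e and the z axis of case, either way round below 0.2 rad and linear speed of piece_e below 0.03 m/s and contact force between piece_e and case above 2.1 N) or (x of piece_e in the frame of stand between -0.13 and 0.13 m and y of piece_e in the frame of stand between -0.0925 and 0.0925 m and z of piece_e in the frame of stand between 0.068 and 0.08 m and angle between the z axis of piece_e and the z axis of stand, either way round below 0.2 rad and linear speed of piece_e below 0.03 m/s and contact force between piece_e and stand below 2.8 N)) and ((x of piece_f in the frame of case between -0.13 and 0.13 m and y of piece_f in the frame of case between -0.088 and 0.088 m and z of piece_f in the frame of case between 0.014 and 0.026 m and angle between the z axis of piece_f and the z axis of case, either way round below 0.2 rad and linear speed of piece_f below 0.03 m/s and contact force between piece_f and case above 2.1 N) or (x of piece_f in the frame of stand between -0.13 and 0.13 m and y of piece_f in the frame of stand between -0.0925 and 0.0925 m and z of piece_f in the frame of stand between 0.068 and 0.08 m and angle between the z axis of piece_f and the z axis of stand, either way round below 0.2 rad and linear speed of piece_f below 0.03 m/s and contact force between piece_f and stand below 2.8 N)) and value of joint lid above 0.5 rad), for 0.2 s.
2. the lid is pressed shut past its catch (value of joint lid below 0.02 rad), for 0.2 s.
At the end, for the whole second after the job is handed in: Each piece present lies flat and at rest, either on the case floor (if it is heavier than 250 g) or on the stand's top (if lighter); pieces within about 35 g of 250 g may lie in either. The lid is shut past its catch (below 0.02 rad) (((x of piece_a in the frame of case between -0.13 and 0.13 m and y of piece_a in the frame of case between -0.088 and 0.088 m and z of piece_a in the frame of case between 0.014 and 0.026 m and angle between the z axis of piece_a and the z axis of case, either way round below 0.2 rad and linear speed of piece_a below 0.03 m/s and contact force between piece_a and case above 2.1 N) or (x of piece_a in the frame of stand between -0.13 and 0.13 m and y of piece_a in the frame of stand between -0.0925 and 0.0925 m and z of piece_a in the frame of stand between 0.068 and 0.08 m and angle between the z axis of piece_a and the z axis of stand, either way round below 0.2 rad and linear speed of piece_a below 0.03 m/s and contact force between piece_a and stand below 2.8 N)) and ((x of piece_b in the frame of case between -0.13 and 0.13 m and y of piece_b in the frame of case between -0.088 and 0.088 m and z of piece_b in the frame of case between 0.014 and 0.026 m and angle between the z axis of piece_b and the z axis of case, either way round below 0.2 rad and linear speed of piece_b below 0.03 m/s and contact force between piece_b and case above 2.1 N) or (x of piece_b in the frame of stand between -0.13 and 0.13 m and y of piece_b in the frame of stand between -0.0925 and 0.0925 m and z of piece_b in the frame of stand between 0.068 and 0.08 m and angle between the z axis of piece_b and the z axis of stand, either way round below 0.2 rad and linear speed of piece_b below 0.03 m/s and contact force between piece_b and stand below 2.8 N)) and ((x of piece_c in the frame of case between -0.13 and 0.13 m and y of piece_c in the frame of case between -0.088 and 0.088 m and z of piece_c in the frame of case between 0.014 and 0.026 m and angle between the z axis of piece_c and the z axis of case, either way round below 0.2 rad and linear speed of piece_c below 0.03 m/s and contact force between piece_c and case above 2.1 N) or (x of piece_c in the frame of stand between -0.13 and 0.13 m and y of piece_c in the frame of stand between -0.0925 and 0.0925 m and z of piece_c in the frame of stand between 0.068 and 0.08 m and angle between the z axis of piece_c and the z axis of stand, either way round below 0.2 rad and linear speed of piece_c below 0.03 m/s and contact force between piece_c and stand below 2.8 N)) and ((x of piece_d in the frame of case between -0.13 and 0.13 m and y of piece_d in the frame of case between -0.088 and 0.088 m and z of piece_d in the frame of case between 0.014 and 0.026 m and angle between the z axis of piece_d and the z axis of case, either way round below 0.2 rad and linear speed of piece_d below 0.03 m/s and contact force between piece_d and case above 2.1 N) or (x of piece_d in the frame of stand between -0.13 and 0.13 m and y of piece_d in the frame of stand between -0.0925 and 0.0925 m and z of piece_d in the frame of stand between 0.068 and 0.08 m and angle between the z axis of piece_d and the z axis of stand, either way round below 0.2 rad and linear speed of piece_d below 0.03 m/s and contact force between piece_d and stand below 2.8 N)) and ((x of piece_e in the frame of case between -0.13 and 0.13 m and y of piece_e in the frame of case between -0.088 and 0.088 m and z of piece_e in the frame of case between 0.014 and 0.026 m and angle between the z axis of piece_e and the z axis of case, either way round below 0.2 rad and linear speed of piece_e below 0.03 m/s and contact force between piece_e and case above 2.1 N) or (x of piece_e in the frame of stand between -0.13 and 0.13 m and y of piece_e in the frame of stand between -0.0925 and 0.0925 m and z of piece_e in the frame of stand between 0.068 and 0.08 m and angle between the z axis of piece_e and the z axis of stand, either way round below 0.2 rad and linear speed of piece_e below 0.03 m/s and contact force between piece_e and stand below 2.8 N)) and ((x of piece_f in the frame of case between -0.13 and 0.13 m and y of piece_f in the frame of case between -0.088 and 0.088 m and z of piece_f in the frame of case between 0.014 and 0.026 m and angle between the z axis of piece_f and the z axis of case, either way round below 0.2 rad and linear speed of piece_f below 0.03 m/s and contact force between piece_f and case above 2.1 N) or (x of piece_f in the frame of stand between -0.13 and 0.13 m and y of piece_f in the frame of stand between -0.0925 and 0.0925 m and z of piece_f in the frame of stand between 0.068 and 0.08 m and angle between the z axis of piece_f and the z axis of stand, either way round below 0.2 rad and linear speed of piece_f below 0.03 m/s and contact force between piece_f and stand below 2.8 N)) and value of joint lid below 0.02 rad); the robot touches nothing.
It fails at once if clock pushed more than 40 mm away or knocked over (distance of clock from where it was at the start of the episode above 0.04 m or angle between clock's own z axis and vertical above 0.5 rad).
It fails at once if sanitizer pushed more than 40 mm away or knocked over (distance of sanitizer from where it was at the start of the episode above 0.04 m or angle between sanitizer's own z axis and vertical above 0.5 rad).
It fails at once if cup pushed more than 40 mm away or knocked over (distance of cup from where it was at the start of the episode above 0.04 m or angle between cup's own z axis and vertical above 0.5 rad).
Of piece_a, piece_b, piece_c, piece_d, piece_e, piece_f only 4 to 6 are there at a start; the rules pass over those that are not, and their reading is None.
At some moment in a run one of piece_a, piece_b, piece_c, piece_d, piece_e, piece_f may be knocked a few centimetres aside while the robot is not near it.
Once in a run the grip may slacken for a moment while it holds something.
It also fails if it takes over 210 s, if anything falls off the work surface, if the arm or the gripper's body presses on something with over 40 N, if the wrist force passes 120 N, or if a joint passes its speed limit or range.

## Working session

There is one attempt and no reset: what is moved stays moved. The work goes in short steps, each a Python script; the robot and the scene stay as the last script left them, time stands still between calls to the robot, and variables do not carry over. Pictures are saved under pics/ and viewed, at most 14 in all, crops included, and the job is handed in when it is done.

```bash
ls; mkdir -p pics
python3 - <<'E'
from station import ctrl, get_state, vision, models
import cv2, numpy as np
s=get_state(); print({k:np.round(v,3) for k,v in s.items()}, ctrl.pinch_z)
ims=[]
for c in ("scene","side"):
    im,d=vision.grab_frame(c); ims.append(im); np.savez(f"{c}0.npz",im=im,d=d)
    i=vision.camera_info(c); print(c,np.round(i["mtx"],1).tolist(),np.round(i["R"],3).tolist(),np.round(i["t"],3))
    for t in ("board","stand","case","lid","clock","sanitizer","cup","piece_a"):
        for r in models.masks_of(c,t)[:8]:
            m=r["mask"]; K=i["mtx"];v,u=np.nonzero(m&(d>0)); z=d[v,u]
            P=(np.c_[(u-K[0,2])/K[0,0]*z,(v-K[1,2])/K[1,1]*z,z]-i["t"])@i["R"]
            print(c,t,round(r["p"],2),np.round(r["point"]),m.sum(),np.round(np.percentile(P,[3,50,97],axis=0),3).tolist() if len(P) else None)
cv2.imwrite("pics/a.png",ims[0]);cv2.imwrite("pics/b.png",ims[1])
E
```

```text
pics
{'time': np.float64(0.0), 'qpos': array([ 1.449,  0.508, -0.237,  1.501,  0.126,  1.149, -0.155]), 'qd': array([ 0.   , -0.001,  0.   , -0.   , -0.   , -0.   ,  0.   ]), 'tau': array([ 1.0000e-03, -6.2059e+01, -2.1860e+00, -2.4965e+01,  1.3000e-02,
        1.2000e-02,  0.0000e+00]), 'tcp_pos': array([ 0.141, -0.608,  0.23 ]), 'eef_rot': array([-0.001,  0.994,  0.114, -0.   ]), 'contact_force': array([-0.774,  0.327, -0.424]), 'wrist_torque': array([ 0.007,  0.032, -0.044]), 'gripper_force': np.float64(0.0), 'width': np.float64(0.085)} -0.0187
scene [[370.1, 0.0, 254.0], [0.0, 370.1, 192.0], [0.0, 0.0, 1.0]] [[-0.62, 0.784, -0.003], [0.653, 0.514, -0.556], [-0.435, -0.347, -0.831]] [ 0.34  -0.385  1.202]
scene board 0.95 [258. 178.] 9183 [[0.376, -0.114, 0.005], [0.558, 0.013, 0.029], [0.704, 0.12, 0.032]]
scene stand 0.71 [174. 118.] 4926 [[0.413, -0.366, 0.048], [0.547, -0.27, 0.059], [0.66, -0.19, 0.062]]
scene stand 0.66 [256. 206.] 533 [[0.595, 0.043, 0.035], [0.626, 0.068, 0.057], [0.656, 0.085, 0.06]]
scene case 0.84 [370. 231.] 13496 [[0.384, 0.183, 0.004], [0.528, 0.311,
[... 1988 characters left out ...]
.] 814 [[0.716, -0.219, 0.009], [0.736, -0.192, 0.084], [0.766, -0.177, 0.17]]
side cup 0.58 [181. 215.] 801 [[0.703, 0.192, 0.028], [0.75, 0.222, 0.072], [0.78, 0.267, 0.093]]
side piece_a 0.88 [313. 233.] 460 [[0.399, 0.03, 0.033], [0.427, 0.065, 0.057], [0.461, 0.079, 0.061]]
side piece_a 0.85 [254. 206.] 376 [[0.59, 0.042, 0.034], [0.612, 0.069, 0.057], [0.647, 0.084, 0.061]]
side piece_a 0.72 [303. 197.] 372 [[0.505, -0.086, 0.032], [0.532, -0.054, 0.056], [0.569, -0.041, 0.061]]
side piece_a 0.69 [278. 188.] 282 [[0.588, -0.064, 0.035], [0.61, -0.039, 0.057], [0.645, -0.021, 0.061]]
side piece_a 0.47 [293. 220.] 6391 [[0.365, -0.113, 0.008], [0.499, 0.023, 0.03], [0.693, 0.119, 0.034]]
```

View pics/a.png

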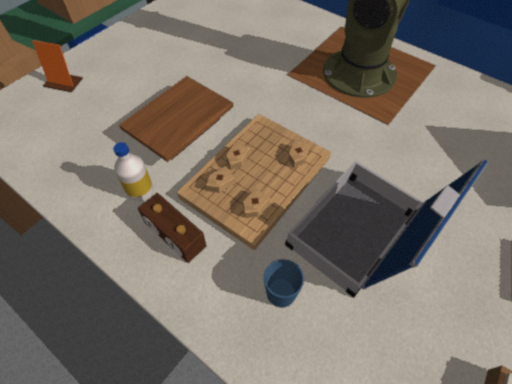

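View pics/b.png

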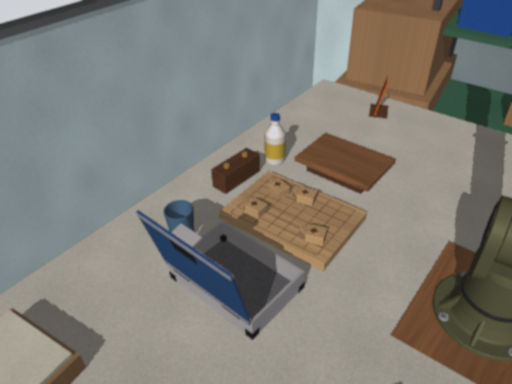

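The scene view shows four pieces on the board, at px (295,153), (219,180), (255,206) and (237,155). The stand is at (177,120), the case with its open lid at (360,225), and both views agree. Next I'll look with the wrist camera to get accurate poses.

```bash
cat > h.py <<'E'
from station import ctrl, get_state, vision, models, ticket
import cv2, numpy as np
from scipy.spatial.transform import Rotation as Ro
def q(a): return [0,float(np.cos(a/2)),float(np.sin(a/2)),0]
def cloud(cam="wrist"):
    s=get_state(); im,d=vision.grab_frame(cam); i=vision.camera_info(cam); K=i["mtx"]
    v,u=np.indices(d.shape); P=np.stack([(u-K[0,2])/K[0,0]*d,(v-K[1,2])/K[1,1]*d,d],-1)
    if cam=="wrist":
        H=np.array(i["hand_eye"]); w=s["eef_rot"]; R=Ro.from_quat([w[1],w[2],w[3],w[0]]).as_matrix()
        P=(P@H[:3,:3].T+H[:3,3])@R.T+s["tcp_pos"]
    else: P=(P-i["t"])@i["R"]
    P[d<=0]=np.nan
    return im,P
def blobs(P,zlo,zhi,mn=150):
    """flat patches between zlo and zhi: centroid, yaw (long axis, towards the point), size"""
    m=((P[...,2]>zlo)&(P[...,2]<zhi)).astype(np.uint8)
    m=cv2.morphologyEx(m,cv2.MORPH_OPEN,np.ones((3,3),np.uint8))
    n,L,st,_=cv2.connectedComponentsWithStats(m); out=[]
    for k in range(1,n):
        if st[k,4]<mn: continue
        X=P[L==k]; c=X[:,:2].mean(0); r=cv2.minAreaRect((X[:,:2]*1000).astype(np.float32))
        V=np.linalg.svd(X[:,:2]-c,full_matrices=False)[2][0]
        t=(X[:,:2]-c)@V
        if (t**3).mean()<0: V=-V
        out.append((np.round([*c,np.median(X[:,2])],4).tolist(),round(float(np.arctan2(V[1],V[0])),3),
          (np.round(np.array(r[0])/1000,4).tolist(),np.round(r[1],0).tolist(),round(r[2],1)),int(st[k,4])))
    return out
def goto(p,a):
    """joint move above p with yaw a or a+pi, whichever turns the joints less"""
    j=get_state()["qpos"]; best=None
    for b in (a,a+np.pi,a-np.pi):
        k=ctrl.ik(p,q(b))
        if k is not None:
            e=np.abs(np.array(k)-j).max()
            if best is None or e<best[0]: best=(e,b)
    ctrl.movep(p,q(best[1])); return best[1]
def force(n=20):
    F=[]
    for _ in range(n): ctrl.pause(0.03); F.append(get_state()["contact_force"])
    return np.mean(F,0)
E
python3 - <<'E'
from h import *
for n,p in (("st",(0.52,-0.27,0.33)),("bd",(0.53,-0.02,0.33)),("cs",(0.51,0.25,0.36))):
    try:
        goto(p,0.0)
    except Exception as e: print(n,repr(e)); continue
    ctrl.pause(0.3); im,P=cloud(); cv2.imwrite(f"pics/w_{n}.png",im); np.save(n,P)
    print(n,get_state()["time"],get_state()["tcp_pos"].round(3),get_state()["contact_force"].round(2), np.nanpercentile(P.reshape(-1,3),[1,99],axis=0).round(3).tolist())
    for b in blobs(P,0.052,0.066): print(b)
    if n=="bd":
        for b in blobs(P,0.024,0.036): print(" board",b)
print(vision.camera_info("wrist"))
E
```

```text
st 3.125 [ 0.52 -0.27  0.33] [-0.8   0.41  0.08] [[0.166, -0.671, -0.002], [0.715, 0.132, 0.421]]
([0.543, -0.2835, 0.0596], 3.13, ([0.531, -0.2837], [186.0, 260.0], 89.4), 26995)
([0.6217, -0.0494, 0.0576], -0.287, ([0.6253, -0.0495], [45.0, 69.0], 73.2), 1802)
([0.6161, 0.0462, 0.0573], -0.11, ([0.6189, 0.0453], [21.0, 59.0], 78.8), 665)
([0.5379, -0.0666, 0.0575], 0.232, ([0.5413, -0.0643], [69.0, 45.0], 14.0), 1498)
([0.4335, 0.0519, 0.0573], 0.31, ([0.4358, 0.055], [68.0, 45.0], 18.0), 1273)
bd 4.4583 [ 0.53  -0.021  0.33 ] [-0.06  0.56 -0.25] [[0.177, -0.418, -0.002], [0.724, 0.364, 0.421]]
([0.5367, -0.2735, 0.0596], -2.985, ([0.5312, -0.2825], [186.0, 259.0], 89.8), 24415)
([0.6224, 0.0611, 0.0577], 0.008, ([0.6259, 0.0616], [67.0, 44.0], 0.2), 1700)
([0.6217, -0.0476, 0.0576], -0.295, ([0.6254, -0.0488], [44.0, 68.0], 73.7), 1684)
([0.5111, 0.2179, 0.0592], 2.946, ([0.5142, 0.2669], [180.0, 271.0], 86.7), 2548)
([0.5376, -0.0648, 0.0576], 0.247, ([0.5407, -0.0642], [68.0, 44.0], 13.6), 1414)
([0.4333, 0.0535, 0.0574], 0.316, ([0.4364, 0.0553], [69.0, 44.0], 18.2), 1173)
 boa
[... 734 characters left out ...]
 [68.0, 45.0], 14.0), 1362)
([0.4857, 0.183, 0.0593], 3.086, ([0.484, 0.1828], [6.0, 114.0], 86.9), 376)
([0.4329, 0.0556, 0.0574], 0.338, ([0.436, 0.0561], [68.0, 44.0], 19.0), 1085)
{'mtx': array([[309.21561701,   0.        , 256.52188535],
       [  0.        , 309.21561701, 189.72342019],
       [  0.        ,   0.        ,   1.        ]]), 'hand_eye': array([[ 3.03239163e-05, -9.58823254e-01, -2.84003462e-01,
         7.20635223e-02],
       [ 1.00000000e+00,  3.07599404e-05,  2.92450708e-06,
        -9.60560986e-04],
       [ 5.93184417e-06, -2.84003462e-01,  9.58823255e-01,
        -1.42382760e-01],
       [ 0.00000000e+00,  0.00000000e+00,  0.00000000e+00,
         1.00000000e+00]])}
```

```bash
cat >> h.py <<'E'
OFF=0.008
CASE=(0.515,0.2713,-0.056,0.006); STAND=(0.531,-0.283,-0.008,0.060)
def find(xy,P,zlo=0.050,zhi=0.066,tol=0.09):
    c=[b for b in blobs(P,zlo,zhi) if 55<max(b[2][1])<80 and 35<min(b[2][1])<55]
    c=[(np.hypot(*(np.array(b[2][0])-xy)),b) for b in c]; c=[x for x in c if x[0]<tol]
    if not c: return None
    b=min(c,key=lambda x:x[0])[1]; ctr=np.array(b[2][0]); (w,h),a=b[2][1],np.radians(b[2][2])
    if h>w: a+=np.pi/2
    u=np.array([np.cos(a),np.sin(a)])
    if (np.array(b[0][:2])-ctr)@u>0: u=-u
    return ctr,float(np.arctan2(u[1],u[0]))
def pick(xy,zsurf=0.030,yaw=0.0,look=True):
    xy=np.array(xy)
    b=goto([xy[0]-0.04,xy[1],zsurf+0.20],0.0 if look else yaw)
    if look:
        ctrl.pause(0.2); _,P=cloud(); f=find(xy,P,zsurf+0.02,zsurf+0.036)
        if f is None: print("not found",blobs(P,zsurf+.02,zsurf+.036)); return None
        xy,yaw=f
    print("at",xy.round(4),round(yaw,3))
    g=xy-OFF*np.array([np.cos(yaw),np.sin(yaw)])
    b=goto([*g,zsurf+0.12],yaw); sg=np.cos(b-yaw)
    ctrl.pause(0.3); f0=force()
    ctrl.movel([*g,zsurf+0.001]); 
    ctrl.close_gripper(60); ctrl.pause(0.2); w=get_state()["width"]
    ctrl.movel([*g,zsurf+0.12]); ctrl.pause(0.4); f1=force()
    s=get_state(); kg=-(f1-f0)[2]/9.81
    print("grip w",round(w,4),round(s["width"],4),"F",(f1-f0).round(2),"mass",kg.round(3),"t",round(s["time"],1))
    return sg,kg
def place(fr,slot,sg):
    cx,cy,a,zs=fr; c,s=np.cos(a),np.sin(a)
    p=np.array([cx+c*slot[0]-s*slot[1],cy+s*slot[0]+c*slot[1]])
    d=a if sg>0 else a+np.pi         # tool yaw that keeps the piece pointing along a
    j=get_state()["qpos"]; best=None
    for t in (d,d+np.pi,d-np.pi,d+2*np.pi):
        tip=t+(0 if sg>0 else np.pi); g=p-OFF*np.array([np.cos(tip),np.sin(tip)])
        k=ctrl.ik([*g,zs+0.14],q(t))
        if k is not None:
            e=np.abs(np.array(k)-j).max()
            if best is None or e<best[0]: best=(e,t,g)
    _,t,g=best
    ctrl.movep([*g,zs+0.14],q(t)); w=get_state()["width"]
    ctrl.movel([*g,zs+0.003]); ctrl.pause(0.2); f=get_state()["contact_force"]
    ctrl.ungrasp(); ctrl.movel([*g,zs+0.14])
    print("placed",slot,"w",round(w,4),"f",f.round(1),"t",round(get_state()["time"],1))
E
python3 - <<'E'
from h import *
print(pick((0.436,0.0555)))
E
```

```text
at [0.4353 0.0555] 0.323
grip w 0.0431 0.043 F [-0.17 -0.07 -1.32] mass 0.135 t 12.2
(np.float64(1.0), np.float64(0.13502279142120932))
```

Run:
```python
from h import *
S=[(-.085,.04),(0,.04),(.085,.04),(0,-.046)]
place(STAND,S[0],1.0)
sg,kg=pick((0.541,-0.064))
if kg<0.25: place(STAND,S[1],sg)
else: place(CASE,(-.085,-.01),sg)
ctrl.pause(.2); im,P=cloud(); cv2.imwrite("pics/c1.png",im)
im,P=cloud("scene"); cv2.imwrite("pics/c2.png",im);
```

```text
placed (-0.085, 0.04) w 0.0429 f [ 0.  -0.  -1.3] t 16.1
at [ 0.5406 -0.0642] 0.243
grip w 0.0429 0.0432 F [ 0.01  0.15 -0.88] mass 0.09 t 22.2
placed (0, 0.04) w 0.0432 f [-0.2  0.3 -1.4] t 25.8
```

View pics/c2.png

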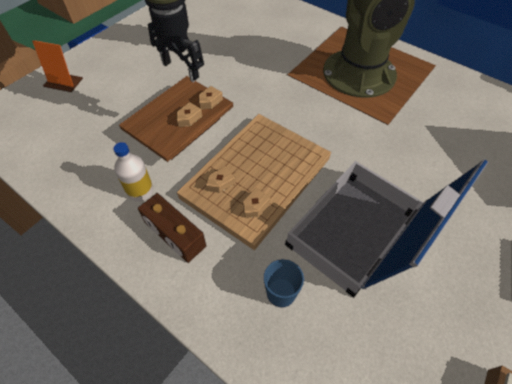

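Two pieces lie flat on the stand, at px (210,97) and (189,115). Two are still on the board, at (217,180) and (253,205), and nothing else has moved.

Run:
```python
from h import *
S=[(.085,.04),(0,-.046)]; C=[(-.075,-.01),(.02,-.01)]
for xy in ((0.6255,-0.049),(0.626,0.062)):
    r=pick(xy)
    if r is None: break
    sg,kg=r
    if abs(kg-.25)<.04: print("borderline"); break
    if kg<0.25: place(STAND,S.pop(0),sg)
    else: place(CASE,C.pop(0),sg)
ctrl.pause(.2); im,P=cloud(); cv2.imwrite("pics/d1.png",im); print(blobs(P,.025,.04),blobs(P,.08,.1))
im,P=cloud("scene"); cv2.imwrite("pics/d2.png",im); print(get_state()["tcp_pos"])
```

```text
at [ 0.6251 -0.0489] -0.291
grip w 0.0429 0.0428 F [ 0.04  0.2  -3.18] mass 0.324 t 32.2
placed (-0.075, -0.01) w 0.0428 f [-0.5  0.1 -2.3] t 36.4
at [0.6263 0.0618] 0.005
grip w 0.0428 0.0432 F [-0.18 -0.05 -3.09] mass 0.315 t 42.7
placed (0.02, -0.01) w 0.0432 f [ 0.4  0.1 -2.7] t 46.4
[([0.535, 0.0819, 0.0296], -3.013, ([0.5169, 0.0869], [295.0, 92.0], 10.1), 26721), ([0.5767, 0.3531, 0.0326], 3.069, ([0.5636, 0.3543], [20.0, 173.0], 80.3), 1436), ([0.6449, 0.2913, 0.0328], -1.626, ([0.645, 0.2918], [78.0, 1.0], 86.8), 385), ([0.6082, 0.1821, 0.0329], -3.031, ([0.6043, 0.1815], [89.0, 32.0], 20.0), 758), ([0.5312, 0.2613, 0.0335], -0.05, ([0.5343, 0.2611], [44.0, 69.0], 86.5), 3455), ([0.5328, 0.1828, 0.0329], 3.088, ([0.5314, 0.1828], [1.0, 52.0], 86.7), 290), ([0.4008, 0.2612, 0.0328], 1.846, ([0.4482, 0.274], [174.0, 128.0], 86.7), 2512), ([0.4387, 0.2666, 0.0333], 3.081, ([0.4402, 0.2668], [44.0, 70.0], 87.5), 2702)] [([0.577, 0.3666, 0.0908], 3.086, ([0.5662, 0.367], [6.0, 178.0], 86.8), 6355)]
[0.52618887 0.26056845 0.14543455]
```

View pics/d2.png

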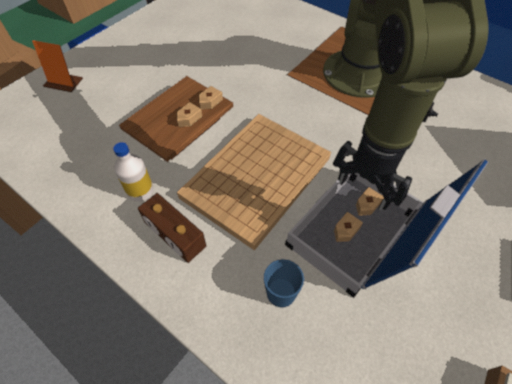

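All four pieces are sorted: two on the stand and two flat in the case at px (370,200) and (347,227), with tops about 34 mm up as expected. Next I'll close the lid by pushing from behind along its arc.

```bash
cat >> h.py <<'E'
def cf(x,y,z):
    cx,cy,a,_=CASE; c,s=np.cos(a),np.sin(a); return [cx+c*x-s*y,cy+s*x+c*y,z]
def arc(th,r,h=0.0145,n=0.008): # TCP against the lid's outer face at angle th
    s,c=np.sin(th),np.cos(th); return cf(0,0.0925-r*c+n*s+h*s,0.06+r*s+n*c)
E
python3 - <<'E'
from h import *
p=get_state()["tcp_pos"]; ctrl.movel([p[0],p[1],0.37],max_speed=.3); ctrl.close_gripper(40)
goto(cf(0,.13,.37),CASE[2]); goto(cf(0,.20,.37),CASE[2]); ctrl.movel(cf(0,.20,.23)); ctrl.pause(.3)
f0=get_state()["contact_force"]; print(get_state()["tcp_pos"],f0)
for th in np.arange(1.8,0.13,-0.14):
    ctrl.movel(arc(th,0.178),max_speed=.1); F=get_state()["contact_force"]-f0
    print(round(th,2),get_state()["tcp_pos"].round(3),F.round(1))
    if np.linalg.norm(F)>25: print("stop"); break
im,P=cloud("scene"); cv2.imwrite("pics/e.png",im); print(get_state()["time"])
E
```

```text
[0.52626327 0.47119133 0.23052998] [-0.23863794 -0.45796473 -0.21445255]
1.8 [0.524 0.426 0.232] [ 0.3  0.9 -0.8]
1.66 [0.523 0.401 0.237] [-0.5 -0.2 -0.1]
1.52 [0.521 0.376 0.238] [-0.3  1.   0.6]
1.38 [0.52  0.352 0.236] [-0.2  0.7  1.2]
1.24 [0.518 0.327 0.231] [ 0.3  0.3 -0.5]
1.1 [0.517 0.303 0.222] [-0.6  1.   0.7]
0.96 [0.516 0.28  0.21 ] [-0.3  2.4  0.5]
0.82 [0.514 0.259 0.196] [0.9 1.3 0.8]
0.68 [0.513 0.239 0.178] [1.  1.  1.3]
0.54 [0.512 0.223 0.158] [0.1 0.7 0.3]
0.4 [0.511 0.209 0.137] [ 0.6 -0.2  0.3]
0.26 [0.511 0.198 0.114] [ 0.4  0.3 -0.4]
55.8667
```

View pics/e.png

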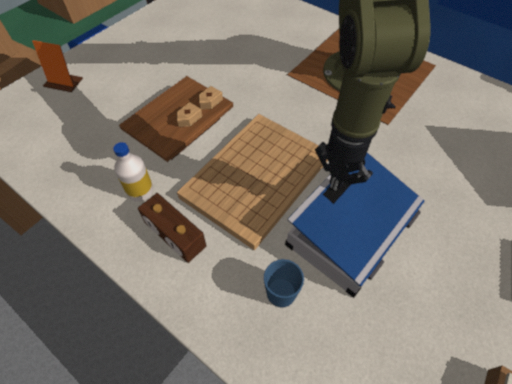

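The lid is now low over the case (blue at px (360,220)), with the fingers near its free edge. Next is the press past the catch.

Run:
```python
from h import *
f0=get_state()["contact_force"]
x,y,_=arc(0,0.186)
for z in list(np.arange(0.105,0.08,-0.008))+list(np.arange(0.08,0.055,-0.002)):
    ctrl.movel([x,y,z],max_speed=.05); ctrl.pause(.1); s=get_state(); F=s["contact_force"]-f0
    print(round(z,3),s["tcp_pos"].round(4),F.round(1))
    if F[2]>22 or (z<.068 and F[2]>16): break
ctrl.pause(.3); ctrl.movel([x,y,.12]); ctrl.movel([x,y,.22])
goto([0.50,0.10,0.36],0.0); ctrl.pause(.3); im,P=cloud(); cv2.imwrite("pics/f1.png",im)
c,sn=np.cos(CASE[2]),np.sin(CASE[2]); d=P[...,:2]-np.array(CASE[:2]); X=c*d[...,0]+sn*d[...,1]; Y=-sn*d[...,0]+c*d[...,1]
for lo in (-.10,-.08,-.05,0,.05,.08):
    m=(abs(X)<.12)&(abs(Y-lo)<.006); print(lo,m.sum(),np.nanmedian(P[...,2][m]).round(4))
im,P=cloud("scene"); cv2.imwrite("pics/f2.png",im); print(blobs(P,.08,.096), get_state()["time"])
```

```text
0.105 [0.5098 0.1782 0.1051] [-0.8  0.2 -0.3]
0.097 [0.5096 0.1781 0.0969] [-0.3 -0.3 -0.6]
0.089 [0.5097 0.178  0.0889] [-0.8 -0.5 -0.4]
0.081 [0.5098 0.178  0.0808] [-0.1  0.6  0.6]
0.08 [0.5098 0.1779 0.0803] [-1.  -0.5  5.6]
0.078 [0.5098 0.1778 0.0785] [-0.4 -1.1  8.1]
0.076 [0.5098 0.1776 0.0764] [-1.2 -1.6  7.4]
0.074 [0.5097 0.1774 0.074 ] [-0.4 -2.4  4.1]
0.072 [0.5096 0.1783 0.0718] [-0.3 -0.6  0.1]
0.07 [0.5097 0.178  0.0699] [-0.1 -1.  -0. ]
0.068 [0.51   0.1781 0.0681] [-0.1 -0.5  1.2]
0.066 [0.5101 0.1782 0.0678] [-4.4 -2.7 20.4]
-0.1 2065 0.0674
-0.08 1482 0.0679
-0.05 1495 0.0675
0 1488 0.0676
0.05 1500 0.0676
0.08 1508 0.0679
[([0.0517, 0.0276, 0.0865], 2.06, ([0.0431, 0.0271], [43.0, 126.0], 29.3), 213), ([0.4442, -0.237, 0.0873], 0.031, ([0.446, -0.2393], [45.0, 70.0], 88.1), 267), ([0.5284, -0.238, 0.0871], 0.044, ([0.5296, -0.2401], [46.0, 67.0], 88.9), 292), ([0.7232, 0.2168, 0.0883], -0.998, ([0.7277, 0.2193], [40.0, 79.0], 34.0), 203)] 63.2833
```

View pics/f2.png

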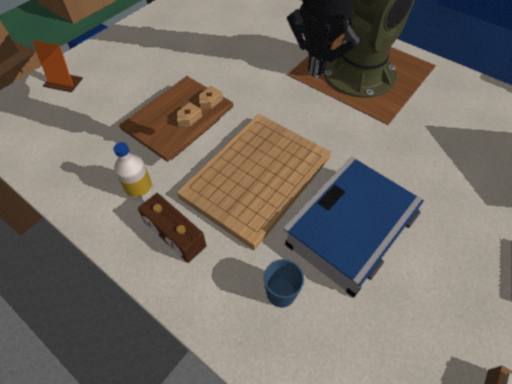

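The lid is fully shut and level at 68 mm (px (355,220)). Both light pieces lie flat on the stand, and the clock, bottle and cup haven't moved.

```bash
python3 -c "
from station import ticket; print(ticket.close_job())"
```

```text
the job is handed in; nothing more can be done
None
```

I handed the job in at about 63 s: the two heavy pieces (about 324 g and 315 g) are in the case, the two light ones (about 135 g and 90 g) are on the stand, the lid is shut past its catch, and the clock, bottle and cup are where they were; the hand-in gave no verdict.

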